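Offer up a circlip to a clamped axle stub

ROBOT

A 7-joint arm with a two-finger parallel gripper is mounted at the origin on a cart in front of the work surface, level with it; the furniture and walls round the work are solid. World frame = base frame: x ahead of the robot, y to its left, z up, the work surface at z = 0. Lengths are in m, angles in rad, forces in N, time in s.
With the tool pointing down it reaches from about 0.4 to 0.75 m from the base axis. Payload 19.5 kg.
Tool frame: the origin (TCP) lies at the very end of the fingers, on their centre line; the grasp point (between the pads) lies 19 mm behind it; z points along the fingers, y is the line along which they close (so a half turn about z gives the same grasp; the last joint's range is limited). The gripper opens to 85 mm and grips with 20 to 120 N. Pads are 22 mm wide; open, the fingers measure 114 mm over their backs; the gripper's body (76 mm by 85 mm) begins 54 mm behind the grasp point. The pads swing forward as they close: fully open they stand 13 mm farther back than shut.
Start: joints at [-1.252, 0.707, -0.028, 1.485, 0.022, 0.951, -0.075], TCP at [0.203, 0.538, 0.231] pointing down, gripper open.
Joint ranges: [-2.71, 2.71], [-0.32, 2.16], [-1.57, 1.52], [0, 2.45], [-1.46, 4.6], [0, 2.02], [-2.83, 2.83]. Speed limits (rad/s): [1.89, 1.89, 2.57, 2.57, 3.01, 3.01, 3.01].

INTERFACE

Orientations are given as a rotation vector (axis times angle).
In Python, from station import * gives the robot as it stands.
- The arm moves only by the shell command python3 -m jog 'ROWS'. ROWS is JSON, one flat list of numbers, 7 for each row, row after row: the shift along the tool's x, y, z in m, then the turn, a rotation vector about the tool's x, y, z in rad, then the closure, from -1 (fully open) to 1 (shut). In form: [tx, ty, tz, ax, ay, az, grip, tx, ty, tz, ax, ay, az, grip, ...]. A call has 1 to 20 rows; each row shifts and turns the commanded pose from where the row before left it, along the tool's axes as they then stand; what a row does not reach is not made up. A row lasts 1/12 s, in which the tool goes at most 41.7 mm and 7.16 degrees, less where a joint would pass 70% of its speed; a pose out of reach is approached as far as the arm can. A call is refused whole if a number of a shift passes 0.0417 or a number of a turn 0.125, either way. A call with a gripper value outside its range is refused whole. The fingers move at their own pace and stop on an object; the grip force is fixed at half the most. Time passes only in rows, so rows that do not move let the fingers close. It gives the time, the measured TCP pose, the force, the opening and the grip force at its end, in the units of the state.
- get_obs(): the state, without advancing time (a new reading comes with each control period).
- capture(name): name is "scene" or "top"; returns a dict with "frame" (420x560x3 uint8, red, green, blue), "fx", "fy", "cx", "cy" (pixels), "rvec" (rotation vector, rad) and "tvec" (3), from world to camera coordinates, as OpenCV has them. Camera axes: x right, y down, z forward; pixel columns grow to the right and rows downward; lengths in m; the calibration is good to about 2 mm. A picture is of the moment at which its call begins. There is no depth.
- finish_job(): hands the job in; it is judged then, once.
Trained networks look in a picture, given as the dict that the camera call returned (one of the last four; its "shot" number tells which), for a name from the list of things; names that differ only in an ending like _2 or _b are one class to them, and where a whole thing is asked for, a point or a joint stands for the part that bears it (a point fixed in the world has none). Each returns a list of dicts, best first, with "score" (0 to 1); they miss things now and then, are a little off and sometimes report something else, mostly with a low value. They report only what shows in the picture. A call takes as long as a camera call. They do not tell look-alikes from the thing itself.
- look_for(picture, query): "extent" ([centre column, centre row, width, height] in pixels, round what is visible of it).
- silhouettes(picture, query): "region" (420x560 bool, what is visible of it) and "extent" ([centre column, centre row, width, height] in pixels, round what is visible of it).
The state is a dict: "time": time; "joint_positions": joint angles; "dq": joint speeds; "joint_efforts": joint torques, N m; "position": TCP position; "tcp_rot": TCP orientation; "ft_force": force on the tool from outside, world axes, zero at the start; "ft_torque": the same for the moment, N m; "opening": finger opening in m; "gripper_force": force on a finger pad.
Only numpy, scipy, OpenCV 4.12 (cv2) and the standard library are available. Lean on these libraries where they do the work, as an engineer would, in place of code of your own. Each camera call takes 0.05 s, during which the arm holds its last target. There are 200 camera calls.

TASK

Swing the vice lever all the way round to its stop so that the sliding jaw clamps the axle stub. Then pick up the circlip pliers by squeezing their handles, which spreads the ring hooked on the tips, bring the spread ring over the top of the stub and slide it down, without forcing it, until it is level with the groove. Finish while still holding it there, squeezed fully spread, level and centred round the groove and not resting on or leaning against anything; leave the other things on the bench alone.

Things in the scene. Friction and masses are not known exactly. Their poses are not given: they have to be found in the camera images.
- vise: Small blue cam vice bolted to the bench; base 84 x 180 x 12 mm, origin on the bench under the place where the clamped stub's axis will be. At yaw 0, x points away from the robot, y left. Fixed steel V jaw (top 48 mm above the bench) at -y, sliding jaw at +y, then the lever. Place and yaw (within 0.25 rad) vary.
- vise_jaw: The sliding blue jaw with a sprung brass face plate (9 N per mm; jaw 60 mm wide, top 46 mm above the bench), driven by the lever: it moves 7.5 mm towards the fixed jaw (vice -y) per radian of lever and meets the stub against the V after 1.0 to 1.1 rad. Its origin coincides with the vice's origin at lever 0.
- vise_lever (a joint): Angle of the vice lever: 0 (start, jaw open, lever points along the vice's +y) to 1.45 rad (stop, stub clamped, lever points nearly to the vice's -x). Growing is anticlockwise seen from above, about the vertical axis through lever_pivot. It is stiff: about 5 N at the grip, rising to some 8 N over the last 0.4 rad, and it stays where it is left.
- lever_pivot (a point): Point on the vertical axis of the lever, 95 mm from the vice origin along the vice's +y, at the height of lever_grip.
- lever_grip (a point): Middle of the lever's upright black round grip, 16 mm diameter, at 58 mm above the bench (the grip spans 47 to 71 mm), 70 mm from lever_pivot. The steel lever arm under it ends 45 mm above the bench, so fingertips must stay above 46 mm. The grip is round: it can turn between the fingers.
- stub: Loose steel axle stub, 30 mm diameter, 90 mm tall, 0.45 kg, standing upright on the vice bed between the open jaws; origin at the centre of its underside (12 mm above the bench), z up along its axis. The top 12 mm taper to 16 mm diameter, so its top is 102 mm above the bench. Clamping pushes it several mm into the V.
- groove (a point): Centre of the stub's groove (on the axis), 68 mm above its underside and 22 mm below its top; the groove is 8 mm wide and 25 mm in diameter.
- pliers: Circlip pliers lying flat, 190 x 66 x 18 mm, 0.22 kg, red handles, a steel ring (4 mm thick, 40 mm outer diameter) hooked on the tips. Origin: pivot, at the height of the underside; x from handles to ring, y left, z up. Ring underside flush with the handles' underside (z 0 to 4 mm); the jaws above it reach z 13 mm. Starts at various places and yaws, ring ahead and to the left.
- pliers_arm_l (a joint): How far the pliers are squeezed: 0 = relaxed (ring bore 28 mm, too small for the stub) to 0.208 rad = handles squeezed to their stop, ring fully spread (an opening that clears the 30 mm stub by about 3 mm all round). A spring opens the pliers again when let go; about 10 N on the handles reaches the stop, so grip with 30 N or more.
- pliers_grip (a point): Middle between the red handles where to grip: 60 mm behind the pivot (pliers x = -60 mm), 9 mm above the underside. Handles span x = -33 to -95 mm. Here they measure 56 mm over the outer faces when relaxed (66 mm at the rear ends) and 32 mm squeezed to the stop, where the outer faces are parallel. Close the fingers along the pliers' y.
- ring_centre (a point): The point fixed on the pliers that is the centre of the ring's opening when fully spread: pliers x = +64 mm, at mid thickness of the ring (2 mm above the pliers' underside). This point belongs on the stub's axis, at the groove's height.
- screwdriver: Bystander, to be left alone: yellow-handled screwdriver on the bench.
- deburrer: Bystander, to be left alone: blue-handled deburring tool on the bench.
- oil_bottle: Bystander, to be left alone: white squeeze bottle with red nozzle on the bench.
- bushing: Bystander, to be left alone: bronze flanged bushing on the bench.
Not all that is in view belongs to the job. There is more than one size of the pliers; the job needs the larger.

How it is judged:
On the way, in this order (a step that is already met when the one before it is completed fails the run):
1. the lever is swung to its stop and the jaw clamps the upright stub (value of joint vise_lever above 1.3 rad and contact force between vise_jaw and stub above 8 N and angle between stub's own z axis and vertical below 0.06 rad), for 0.2 s.
2. the ring, spread by the squeezed pliers, is above the top of the clamped stub (all of step 1 and value of joint pliers_arm_l above 0.165 rad and z of ring_centre in the frame of groove above 0.022 m and horizontal distance between ring_centre and groove below 0.02 m), for 0.1 s.
At the end, for the whole second after the job is handed in: Lever beyond 1.3 rad, jaw pressing the upright stub (over 8 N); fingers holding the pliers squeezed (over 0.165 rad), level and still, ring_centre within 6 mm of the stub axis and 4 mm of the groove height, pressing on the stub under 4 N, clear of the vice (all of step 1 and value of joint pliers_arm_l above 0.165 rad and horizontal distance between ring_centre and groove below 0.006 m and z of ring_centre in the frame of groove between -0.004 and 0.004 m and angle between pliers's own z axis and vertical below 0.12 rad and contact force between the fingers and pliers above 5 N and contact force between pliers and stub below 4 N and contact force between pliers and vise below 1 N and linear speed of pliers below 0.02 m/s); the arm keeps its last pose, push and grip.
It fails at once if the ring or pliers are forced against the stub (over 25 N) (contact force between pliers and stub above 25 N).
It fails at once if the yellow-handled screwdriver is displaced by more than 20 mm (distance of screwdriver from where it was at the start of the episode above 0.02 m).
It fails at once if the blue-handled deburring tool is displaced by more than 20 mm (distance of deburrer from where it was at the start of the episode above 0.02 m).
It fails at once if the white squeeze bottle with red nozzle is displaced by more than 20 mm (distance of oil_bottle from where it was at the start of the episode above 0.02 m).
It fails at once if the bronze flanged bushing is displaced by more than 20 mm (distance of bushing from where it was at the start of the episode above 0.02 m).
It also fails if it takes over 64 s, if anything falls off the work surface, if the arm or the gripper's body presses on something with over 40 N, if the wrist force passes 120 N, or if a joint passes its speed limit or range.

## Working session

There is one attempt and no reset: what is moved stays moved. The work goes in short steps, Python scripts to look and compute and a shell command to move; the robot and the scene stay as the last step left them, time stands still between calls to the robot, and variables do not carry over. Pictures are saved under pics/ and viewed, at most 10 in all, crops included, and the job is handed in when it is done.

```bash
mkdir -p pics; ls; cat > h.py <<'E'
import numpy as np, cv2
from scipy.spatial.transform import Rotation as R
from station import *
def ray(c,u,v):
    Rm=cv2.Rodrigues(np.array(c['rvec'],float))[0]; t=np.array(c['tvec'],float).ravel()
    o=-Rm.T@t; d=Rm.T@np.array([(u-c['cx'])/c['fx'],(v-c['cy'])/c['fy'],1]); return o,d/np.linalg.norm(d)
def atz(c,u,v,z):
    o,d=ray(c,u,v); return o+d*(z-o[2])/d[2]
def tri(c1,p1,c2,p2):
    o1,d1=ray(c1,*p1);o2,d2=ray(c2,*p2)
    s=np.linalg.lstsq(np.c_[d1,-d2],o2-o1,rcond=None)[0]
    a=o1+s[0]*d1;b=o2+s[1]*d2; return (a+b)/2,np.linalg.norm(a-b)
def proj(c,P):
    return cv2.projectPoints(np.array(P,float).reshape(-1,1,3),np.array(c['rvec'],float),np.array(c['tvec'],float),np.array([[c['fx'],0,c['cx']],[0,c['fy'],c['cy']],[0,0,1.]]),None)[0].reshape(-1,2)
def save(c,n,crop=None,k=1):
    f=c['frame'] if not crop else c['frame'][crop[1]:crop[3],crop[0]:crop[2]]
    cv2.imwrite('pics/'+n,cv2.resize(f[:,:,::-1],None,fx=k,fy=k,interpolation=cv2.INTER_CUBIC))
E
python3 - <<'E'
from h import *
np.set_printoptions(precision=3,suppress=True)
o=get_obs();print(o['time'],o['position'],o['tcp_rot'],o['opening'],o['ft_force'])
for n in ['scene','top']:
    c=capture(n); save(c,n+'0.png'); print(n,c['fx'],c['rvec'],c['tvec'],ray(c,280,210))
    for q in ['pliers','vise','vise_jaw','vise_lever','stub','screwdriver','deburrer','oil_bottle','bushing']:
        print(q,[(np.round(r['extent'],1).tolist(),round(r['score'],2)) for r in look_for(c,q)])
E
```

```text
pics
0.0 [0.203 0.538 0.231] [-0.564 -3.09   0.002] 0.08531698645381446 [ 0.465  0.582 -0.215]
scene 451.30743704317615 [ 2.062 -0.629  0.321] [-0.454  0.228  0.812] (array([ 0.079, -0.725,  0.62 ]), array([ 0.45 ,  0.711, -0.541]))
pliers [([229.1, 255.6, 48.1, 31.5], 0.67), ([302.4, 273.1, 38.1, 60.6], 0.59)]
vise [([260.2, 179.4, 62.0, 62.1], 0.6)]
vise_jaw [([251.2, 181.1, 12.7, 13.7], 0.68)]
vise_lever [([239.4, 162.4, 23.2, 26.1], 0.46)]
stub [([265.9, 173.7, 12.9, 23.3], 0.5), ([239.3, 160.6, 17.4, 29.1], 0.46)]
screwdriver [([381.5, 316.6, 92.0, 68.5], 0.9)]
deburrer [([360.6, 325.5, 59.0, 55.6], 0.92)]
oil_bottle [([400.9, 234.0, 24.1, 63.2], 0.7)]
bushing [([364.8, 274.5, 16.4, 19.7], 0.51), ([302.4, 273.9, 41.1, 62.7], 0.41)]
top 452.4048040809946 [ 2.13  -2.155  0.179] [0.002 0.543 1.328] (array([0.327, 0.008, 1.397]), array([ 0.151,  0.   , -0.989]))
pliers [([286.8, 258.1, 12.7, 28.9], 0.78), ([326.2, 231.0, 52.1, 29.2], 0.58)]
vise [([210.4, 195.3, 73.6, 32.2], 0.59), ([326.9, 231.4, 55.4, 29.6], 0.45), ([334.4, 228.9, 47.4, 29.9], 0.37)]
vise_jaw [([212.9, 192.9, 19.0, 21.1], 0.67), ([184.5, 191.6, 31.8, 9.9], 0.56), ([352.3, 158.4, 18.6, 15.2], 0.21)]
vise_lever [([183.3, 194.1, 30.4, 10.1], 0.67)]
stub [([226.8, 190.9, 12.0, 15.7], 0.62), ([382.2, 215.3, 50.4, 13.7], 0.16)]
screwdriver [([389.0, 215.2, 61.7, 10.9], 0.77)]
deburrer [([385.4, 224.9, 43.4, 5.9], 0.66)]
oil_bottle [([352.1, 157.9, 21.7, 19.1], 0.62)]
bushing [([356.2, 191.8, 9.7, 10.1], 0.66)]
```

```bash
python3 - <<'E'
from h import *
c=capture('scene'); save(c,'s1.png',(160,110,460,335),2.66)
c=capture('top'); save(c,'t1.png',(150,130,430,300),2.85)
E
```

```text
(no output)
```

View pics/s1.png

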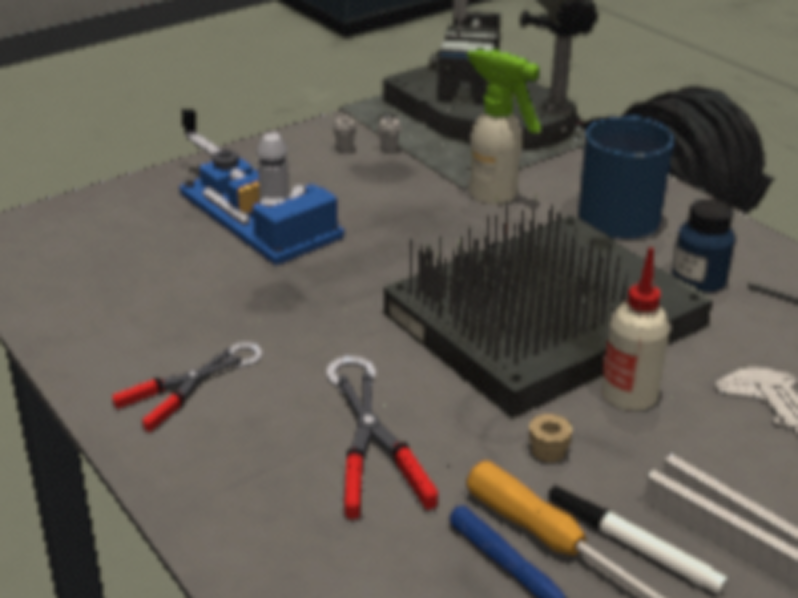

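View pics/t1.png

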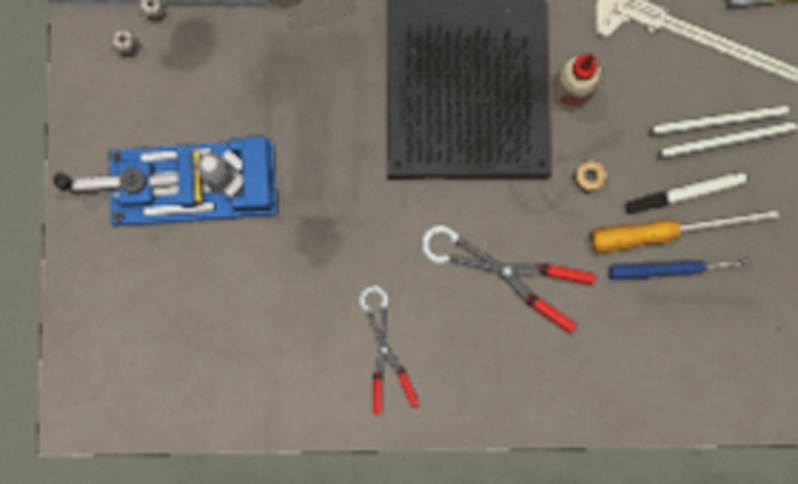

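Two red-handled pliers: larger at top-image px (328,225), smaller at (284,253). The larger one (~52 px long against ~29 px, so about 190 mm) fits the description. I'll confirm it in an enlarged crop.

```bash
python3 - <<'E'
from h import *
np.set_printoptions(precision=4,suppress=True)
t=capture('top'); s=capture('scene')
a=cv2.resize(t['frame'][170:220,160:260],None,fx=8,fy=8,interpolation=cv2.INTER_CUBIC)
a2=cv2.resize(t['frame'][200:250,270:370],None,fx=4,fy=4,interpolation=cv2.INTER_CUBIC)
b=cv2.resize(s['frame'][140:220,220:300],None,fx=5,fy=5,interpolation=cv2.INTER_CUBIC)
im=np.zeros((600,800,3),np.uint8); im[:400]=a[:400]; im[400:600,:400]=a2
cv2.imwrite('pics/c1.png',im[:,:,::-1])
im=np.zeros((480,800,3),np.uint8); im[:400,:400]=b
d=cv2.resize(s['frame'][235:315,270:350],None,fx=5,fy=5,interpolation=cv2.INTER_CUBIC); im[:400,400:]=d
cv2.imwrite('pics/c2.png',im[:,:,::-1])
def hsv(c): return cv2.cvtColor(c['frame'],cv2.COLOR_RGB2HSV)
def cen(m,box):
    k=np.zeros(m.shape,bool);k[box[1]:box[3],box[0]:box[2]]=1;v,u=np.nonzero(m&k);return np.array([u.mean(),v.mean()]),len(u)
def red(h): return ((h[...,0]<8)|(h[...,0]>172))&(h[...,1]>150)&(h[...,2]>80)
ht,hs=hsv(t),hsv(s)
rt,rs=cen(red(ht),(310,200,365,250)),cen(red(hs),(270,235,330,310)); print('red',rt,rs)
wt=cen((ht[...,2]>165)&(ht[...,1]<60),(290,205,318,226)); ws=cen((hs[...,2]>165)&(hs[...,1]<60),(275,235,310,256)); print('ring',wt,ws)
print('red3d',tri(t,rt[0],s,rs[0]),atz(t,*rt[0],.009),atz(s,*rs[0],.009))
print('ring3d',tri(t,wt[0],s,ws[0]),atz(t,*wt[0],.002),atz(s,*ws[0],.002))
for n,c in(('t',t),('s',s)):
  for q in ['stub','vise_jaw','lever_grip','vise','vise_lever','pliers']:
    for r in silhouettes(c,q)[:2]:
        v,u=np.nonzero(r['region']); print(n,q,round(r['score'],2),np.round(r['extent'],1),u.mean().round(2),v.mean().round(2),len(u))
E
```

```text
red (array([346.7143, 233.1111]), 126) (array([305.3545, 290.2475]), 299)
ring (array([302.9683, 214.3968]), 63) (array([289.9487, 247.4872]), 39)
red3d (array([ 0.4653, -0.1966,  0.0133]), np.float64(0.00319803550460794)) [ 0.4643 -0.1964  0.009 ] [ 0.4696 -0.1933  0.009 ]
ring3d (array([ 0.5233, -0.0623,  0.0083]), np.float64(0.002069846284079208)) [ 0.5251 -0.0631  0.002 ] [ 0.5268 -0.0552  0.002 ]
t stub 0.73 [183.2 191.3  38.3  12.5] 185.9 193.07 193
t stub 0.66 [225.1 190.3  11.4  16.5] 224.98 189.55 119
t vise_jaw 0.61 [213.7 191.9  15.6  21.9] 215.07 191.78 175
t vise_jaw 0.49 [353.8 159.4  21.3  13.5] 352.18 157.88 256
t lever_grip 0.53 [185.9 193.2  32.5   7. ] 185.63 192.89 154
t vise 0.64 [210.3 194.6  72.3  31.4] 214.81 193.83 1479
t vise_lever 0.44 [184.2 193.4  33.9   5.6] 185.95 193.06 147
t pliers 0.51 [286.5 253.3  14.   41.6] 285.22 254.58 188
s stub 0.81 [264.4 173.6  14.1  24.6] 262.12 172.76 253
s stub 0.54 [260.4 179.7  61.7  61.6] 257.17 186.91 1447
s vise_jaw 0.56 [250.9 182.2  10.4  13.3] 251.02 181.64 154
s lever_grip 0.66 [238.9 162.8  20.9  22.3] 237.6 163.57 161
s lever_grip 0.17 [354.9 324.2  50.5  47.1] 352.24 320.87 511
s vise 0.87 [257.8 178.8  59.   59. ] 257.73 187.41 1403
s vise_lever 0.5 [239.2 161.9  19.2  25. ] 236.36 162.6 183
s pliers 0.75 [231.1 256.4  51.9  31.2] 224.7 256.18 400
s pliers 0.71 [304.3 274.4  39.6  59.9] 300.56 276.32 751
```

View pics/c1.png

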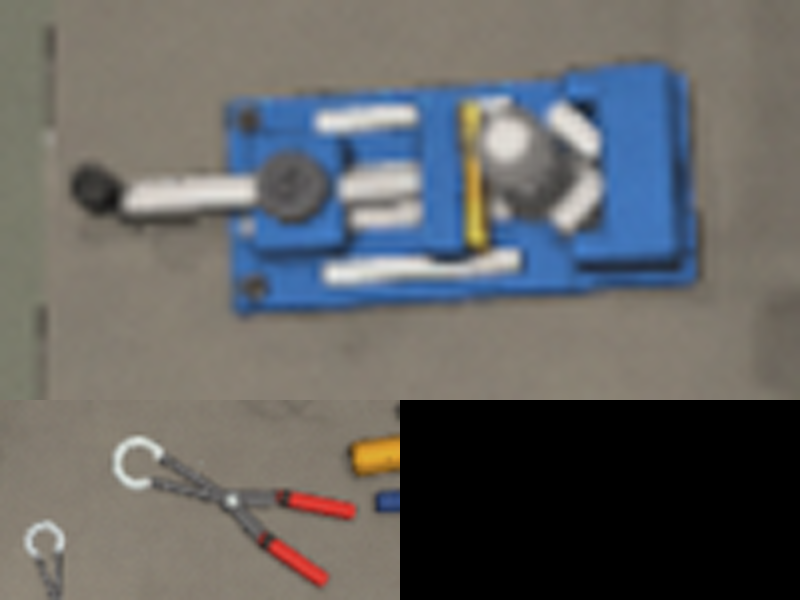

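View pics/c2.png

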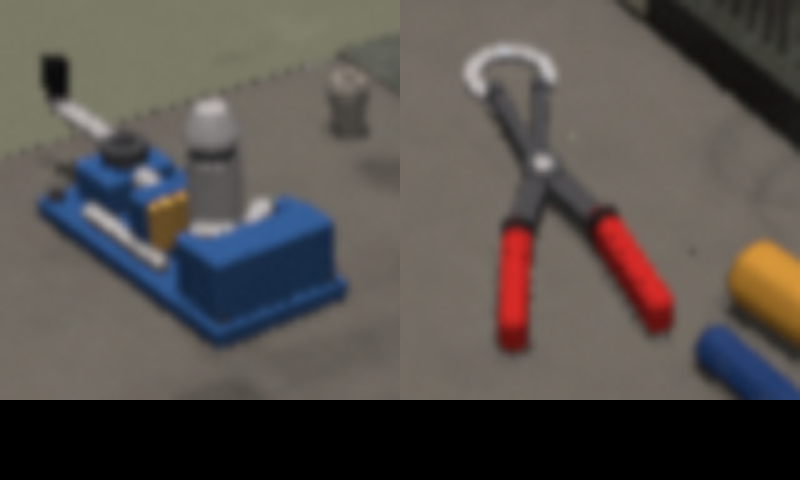

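Top crop: vice with grip blob at (97,190), pivot knob (292,185), stub top (510,140). The larger pliers have their pivot at (232,500) and ring at (140,463), with handles toward the lower right. Their scale (190 mm long) confirms they are the larger pair.

```bash
python3 - <<'E'
from h import *
np.set_printoptions(precision=4,suppress=True)
t=capture('top'); s=capture('scene')
T=lambda x,y:(160+(x+.5)/8-.5,170+(y+.5)/8-.5)
S=lambda x,y:(220+(x+.5)/5-.5,140+(y+.5)/5-.5)
for n,a,b,z in [('grip',(96,190),(55,77),.058),('knob',(292,185),(124,148),.05),('stubtop',(510,140),(212,104),.102)]:
    print(n,tri(t,T(*a),s,S(*b)),atz(t,*T(*a),z),atz(s,*S(*b),z))
print('top corners z.012'); 
P=[atz(t,*T(*a),.012) for a in [(228,103),(238,315),(697,285)]]
for p in P: print(p)
print('scene corners z0')
for a in [(40,208),(217,344),(345,293)]: print(atz(s,*S(*a),0.0))
T2=lambda x,y:(270+(x+.5)/4-.5,200+(y-400+.5)/4-.5)
S2=lambda x,y:(270+(x-400+.5)/5-.5,235+(y+.5)/5-.5)
for n,a,b,z in [('pivot',(232,499),(542,163),.013),('ring',(139,463),(511,78),.002),('hl',(354,511),(512,348),.009),('hr',(322,580),(658,318),.009)]:
    print(n,tri(t,T2(*a),s,S2(*b)),atz(t,*T2(*a),z),atz(s,*S2(*b),z))
# model fit: yaw,origin from all points, weighted on both cameras with a common pliers model
E
```

```text
grip (array([0.5859, 0.3327, 0.0611]), np.float64(0.001583947310060984)) [0.5857 0.3338 0.058 ] [0.5895 0.3385 0.058 ]
knob (array([0.5902, 0.2625, 0.0444]), np.float64(0.0015675901768093456)) [0.5884 0.2618 0.05  ] [0.586  0.2528 0.05  ]
stubtop (array([0.5943, 0.1717, 0.107 ]), np.float64(0.0027394276547313525)) [0.5941 0.1729 0.102 ] [0.6007 0.1801 0.102 ]
top corners z.012
[0.6286 0.2945 0.012 ]
[0.5448 0.2889 0.012 ]
[0.5545 0.1115 0.012 ]
scene corners z0
[0.5555 0.302  0.    ]
[0.5634 0.1217 0.    ]
[0.6452 0.1258 0.    ]
pivot (array([ 0.4911, -0.1374,  0.0185]), np.float64(0.0002620144430302982)) [ 0.4916 -0.1379  0.013 ] [ 0.495 -0.132  0.013]
ring (array([ 0.5224, -0.0676,  0.004 ]), np.float64(0.0015674853250368546)) [ 0.522  -0.0674  0.002 ] [ 0.5246 -0.0657  0.002 ]
hl (array([ 0.4546, -0.2193,  0.0109]), np.float64(0.058563285057222345)) [ 0.4817 -0.2323  0.009 ] [ 0.4265 -0.21    0.009 ]
hr (array([ 0.4527, -0.2202,  0.0128]), np.float64(0.056510950501372316)) [ 0.4287 -0.2057  0.009 ] [ 0.4817 -0.2284  0.009 ]
```

```bash
cat >> h.py <<'E'
def delta(p,yaw=None):
    """tool-frame shift to world TCP p, plus tool-frame turn so that tool y points along yaw, pointing straight down"""
    o=get_obs(); Rm=R.from_rotvec(o['tcp_rot']); d=Rm.inv().apply(np.array(p)-o['position'])
    w=None
    if yaw is not None:
        y=np.array([np.cos(yaw),np.sin(yaw),0]);z=np.array([0,0,-1.]);x=np.cross(y,z)
        w=(Rm.inv()*R.from_matrix(np.c_[x,y,z])).as_rotvec().round(4)
    print('t',round(o['time'],2),'pos',np.round(o['position'],4),'yawy',np.round(np.arctan2(*Rm.apply([0,1,0])[1::-1]),3),'delta',np.round(d,4),'turn',w,'op',round(o['opening'],4),'F',np.round(o['ft_force'],1),'g',o['gripper_force'])
E
python3 -c "
from h import *
delta([.5857,.333,.12],1.21)"
python3 -m jog '[0,0,0,0,0,0,0, 0,0,0,0,0,0,0, 0,0,0,0,0,0,0, 0,0,0,0,0,0,0]'
```

```text
t 1.9 pos [0.203  0.538  0.2313] yawy 1.21 delta [-0.4304 -0.0566  0.1113] turn [-0.0001 -0.     -0.    ] op 0.0857 F [0.1 0.8 0.5] g 0.0
time: 2.23
position: [0.203, 0.538, 0.2313]
tcp_rot: [-0.564, -3.091, 0.0]
ft_force: [-0.8, -0.2, 1.0]
opening: 0.0428
gripper_force: 0.0
```

```bash
python3 -m jog '[-0.0307,-0.004,0.006,0,0,0,0,-0.0307,-0.004,0.006,0,0,0,0,-0.0307,-0.004,0.006,0,0,0,0,-0.0307,-0.004,0.006,0,0,0,0,-0.0307,-0.004,0.006,0,0,0,0,-0.0307,-0.004,0.006,0,0,0,0,-0.0307,-0.004,0.006,0,0,0,0,-0.0307,-0.004,0.006,0,0,0,0,-0.0307,-0.004,0.006,0,0,0,0,-0.0307,-0.004,0.006,0,0,0,0,-0.0307,-0.004,0.006,0,0,0,0,-0.0307,-0.004,0.006,0,0,0,0,-0.0307,-0.004,0.006,0,0,0,0,-0.0307,-0.004,0.006,0,0,0,0,0,0,0,0,0,0,0]' >/dev/null; python3 - <<'E'
from h import *
delta([.5857,.333,.049],1.21)
t=capture('top');s=capture('scene')
p=get_obs()['position']; print(proj(t,p),proj(s,p))
im=np.zeros((500,800,3),np.uint8)
im[:400,:400]=cv2.resize(t['frame'][160:240,140:220],None,fx=5,fy=5,interpolation=cv2.INTER_CUBIC)
im[:400,400:]=cv2.resize(s['frame'][110:190,200:280],None,fx=5,fy=5,interpolation=cv2.INTER_CUBIC)
cv2.imwrite('pics/g1.png',im[:400,:,::-1])
E
```

```text
t 3.48 pos [0.5897 0.3286 0.1455] yawy 1.204 delta [0.0055 0.0029 0.0965] turn [-0.003   0.0021 -0.0058] op 0.0427 F [-0.7 -1.1 -1. ] g 0.0
[[164.36608834 187.38066569]] [[227.79047841 126.74664157]]
```

View pics/g1.png

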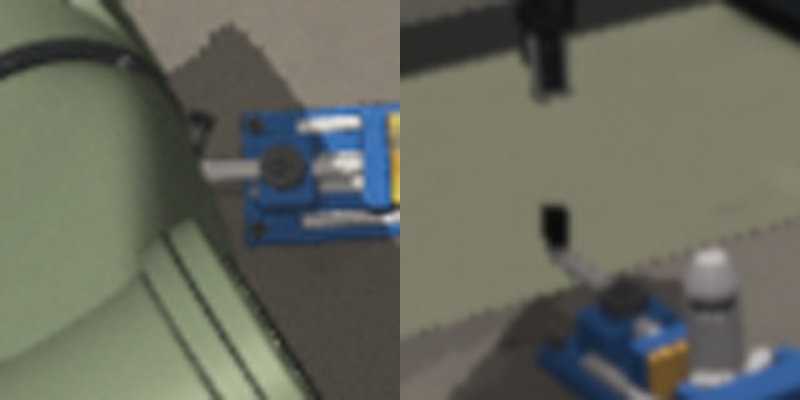

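Scene crop: fingertips at (552,95), directly above the black grip at (555,225). I'm going down onto it.

```bash
python3 -m jog '[0.0055,0.003,0,-0.003,0.002,-0.006,0, 0,0,0.024,0,0,0,0, 0,0,0.024,0,0,0,0, 0,0,0.024,0,0,0,0, 0,0,0.024,0,0,0,0, 0,0,0,0,0,0,0]'; python3 -m jog '[0,0,0,0,0,0,0.6, 0,0,0,0,0,0,1, 0,0,0,0,0,0,1, 0,0,0,0,0,0,1, 0,0,0,0,0,0,1]'; python3 -c "
from h import *
delta([.5857,.333,.049],1.21)"
```

```text
time: 4.08
position: [0.5782, 0.3393, 0.0476]
tcp_rot: [-0.55, -3.087, -0.0]
ft_force: [-1.2, -0.4, -0.6]
opening: 0.0427
gripper_force: 0.0
time: 4.5
position: [0.5805, 0.3377, 0.0532]
tcp_rot: [-0.555, -3.09, -0.001]
ft_force: [-11.7, -12.3, 10.6]
opening: 0.0136
gripper_force: 58.7
t 4.5 pos [0.5805 0.3377 0.0532] yawy 1.216 delta [-0.0065 -0.0026  0.0041] turn [ 0.0003 -0.0024  0.0056] op 0.0136 F [-11.7 -12.3  10.6] g 58.694313168525696
```

```bash
python3 - <<'E'
from h import *
delta([.5857,.333,.049],1.21)
s=capture('scene'); print(proj(s,get_obs()['position']))
save(s,'g2.png',(190,110,290,210),6)
E
```

```text
t 4.5 pos [0.5805 0.3377 0.0532] yawy 1.216 delta [-0.0065 -0.0026  0.0041] turn [ 0.0003 -0.0024  0.0056] op 0.0136 F [-11.7 -12.3  10.6] g 58.694313168525696
[[228.06032624 157.41808552]]
```

View pics/g2.png

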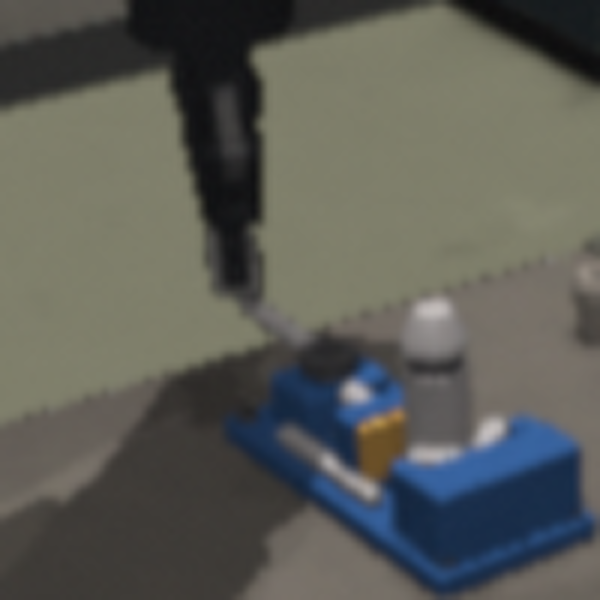

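The black grip sits between the fingers, tip at (232,290), with the lever arm leaving to the lower right. The grasp is good, so I'm working out the arc.

```bash
python3 - <<'E'
from h import *
Rm=R.from_rotvec(get_obs()['tcp_rot'])
th=np.linspace(0,1.5,19); a=np.pi/2+.06+th
P=.07*np.c_[np.cos(a),np.sin(a),0*a]
print(np.round(Rm.inv().apply(np.diff(P,axis=0)),4)[:,:2].tolist())
E
```

```text
[[0.0052, -0.0026], [0.005, -0.003], [0.0047, -0.0034], [0.0044, -0.0038], [0.0041, -0.0041], [0.0037, -0.0045], [0.0034, -0.0048], [0.003, -0.005], [0.0025, -0.0053], [0.0021, -0.0054], [0.0016, -0.0056], [0.0011, -0.0057], [0.0007, -0.0058], [0.0002, -0.0058], [-0.0003, -0.0058], [-0.0008, -0.0058], [-0.0013, -0.0057], [-0.0017, -0.0056]]
```

```bash
python3 -m jog '[0.0052,-0.0026,-0.004,0,0,0,1, 0.005,-0.003,0,0,0,0,1, 0.0047,-0.0034,0,0,0,0,1, 0.0044,-0.0038,0,0,0,0,1, 0.0041,-0.0041,0,0,0,0,1, 0.0037,-0.0045,0,0,0,0,1, 0.0034,-0.0048,0,0,0,0,1, 0.003,-0.005,0,0,0,0,1, 0.0025,-0.0053,0,0,0,0,1]'; python3 -c "
from h import *
delta([.5805,.3377,.053])"
```

```text
time: 5.3
position: [0.5319, 0.3209, 0.0555]
tcp_rot: [-0.549, -3.088, -0.012]
ft_force: [-11.3, 17.3, -22.4]
opening: 0.011
gripper_force: 58.6
t 5.3 pos [0.5319 0.3209 0.0555] yawy 1.219 delta [-0.0399  0.0325  0.0025] turn None op 0.011 F [-11.3  17.3 -22.4] g 58.6186158657074
```

```bash
python3 -m jog '[0,0,0,0,0,0,1, 0,0,0,0,0,0,1, 0,0,0,0,0,0,1]'; python3 - <<'E'
from h import *
s=capture('scene'); print(proj(s,get_obs()['position']))
save(s,'g3.png',(190,110,290,210),6)
E
```

```text
time: 5.55
position: [0.5308, 0.3203, 0.0555]
tcp_rot: [-0.549, -3.085, -0.008]
ft_force: [-18.6, 13.3, -16.2]
opening: 0.0106
gripper_force: 59.2
[[214.95231485 163.56087803]]
```

View pics/g3.png

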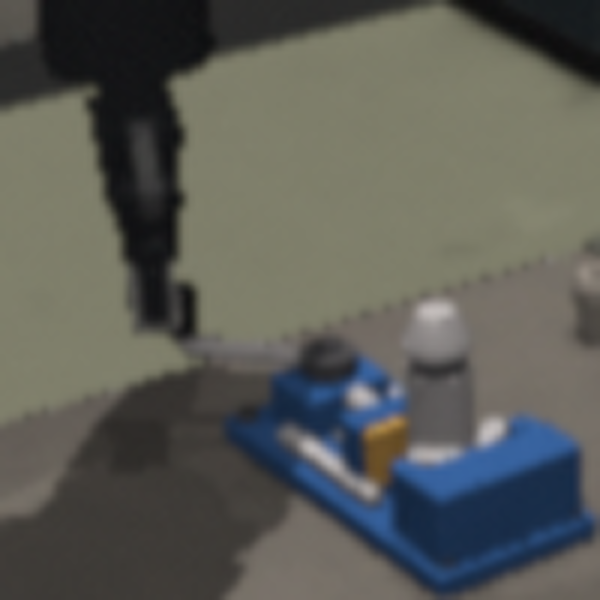

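The grip (185,308) has slid to the right edge of the pads (150,310), because my start was about 8 mm off in tool x. I'll open, recentre and regrasp.

```bash
python3 -m jog '[0,0,0,0,0,0,0, 0,0,0,0,0,0,0, 0,0,0,0,0,0,0, 0,0,0,0,0,0,0]'; python3 -c "
from h import *
delta([.543,.316,.05],1.21)"
```

```text
time: 5.93
position: [0.5353, 0.3172, 0.0563]
tcp_rot: [0.555, 3.092, 0.006]
ft_force: [0.0, -1.2, 0.5]
opening: 0.0428
gripper_force: 0.0
t 5.93 pos [0.5353 0.3172 0.0563] yawy 1.216 delta [-0.0076  0.0015  0.0063] turn [ 0.004  -0.0006  0.0057] op 0.0428 F [ 0.  -1.2  0.5] g 0.0
```

```bash
python3 -m jog '[-0.009,0.001,0.003,0,0,0.005,0, 0,0,0.003,0,0,0,0, 0,0,0,0,0,0,0, 0,0,0,0,0,0,0, 0,0,0,0,0,0,1, 0,0,0,0,0,0,1, 0,0,0,0,0,0,1, 0,0,0,0,0,0,1]'; python3 - <<'E'
from h import *
delta([.543,.316,.05],1.21)
s=capture('scene')
save(s,'g4.png',(190,120,270,190),5)
Rm=R.from_rotvec(get_obs()['tcp_rot'])
th=np.arange(.65,1.56,.0819); a=np.pi/2+.06+th
P=.07*np.c_[np.cos(a),np.sin(a),0*a]
print(np.round(Rm.inv().apply(np.diff(P,axis=0)),4)[:,:2].tolist())
E
```

```text
time: 6.6
position: [0.5433, 0.3154, 0.0496]
tcp_rot: [-0.561, -3.09, -0.006]
ft_force: [-1.6, 2.5, 5.2]
opening: 0.014
gripper_force: 58.5
t 6.6 pos [0.5433 0.3154 0.0496] yawy 1.211 delta [ 0.0005  0.0004 -0.0004] turn [ 0.0035 -0.0021  0.0014] op 0.014 F [-1.6  2.5  5.2] g 58.46186578273773
[[0.0025, -0.0051], [0.0021, -0.0053], [0.0017, -0.0055], [0.0012, -0.0056], [0.0008, -0.0057], [0.0003, -0.0057], [-0.0002, -0.0057], [-0.0006, -0.0057], [-0.0011, -0.0056], [-0.0016, -0.0055], [-0.002, -0.0054]]
```

View pics/g4.png

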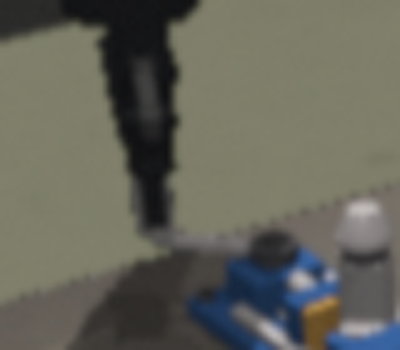

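Now the grip is centred between the fingers (152,215), with low forces. Swinging on to the stop.

```bash
python3 -m jog '[0.0025,-0.0051,0,0,0,0,1, 0.0021,-0.0053,0,0,0,0,1, 0.0017,-0.0055,0,0,0,0,1, 0.0012,-0.0056,0,0,0,0,1, 0.0008,-0.0057,0,0,0,0,1, 0.0003,-0.0057,0,0,0,0,1, -0.0002,-0.0057,0,0,0,0,1, -0.0006,-0.0057,0,0,0,0,1, -0.0011,-0.0056,0,0,0,0,1, -0.0016,-0.0055,0,0,0,0,1, -0.002,-0.0054,0,0,0,0,1, 0,0,0,0,0,0,1, 0,0,0,0,0,0,1, 0,0,0,0,0,0,1]'; python3 - <<'E'
from h import *
delta([.519,.266,.05])
p=get_obs()['position']-np.array([.589,.2625,0]); print(np.arctan2(p[1],p[0])-np.pi/2-.06, np.hypot(*p[:2]))
E
```

```text
time: 7.82
position: [0.5168, 0.2703, 0.0498]
tcp_rot: [-0.549, -3.089, -0.029]
ft_force: [-13.7, 56.9, -3.0]
opening: 0.0139
gripper_force: 60.1
t 7.82 pos [0.5168 0.2703 0.0498] yawy 1.219 delta [-0.0035 -0.0033 -0.0003] turn None op 0.0139 F [-13.7  56.9  -3. ] g 60.12816309928894
1.403689705421466 0.07257137773014345
```

```bash
python3 -m jog '[0,0.006,0,0,0,0,1, 0,0,0,0,0,0,0, 0,0,0,0,0,0,0, 0,0,0,0,0,0,0, 0,0,-0.03,0,0,0,0, 0,0,-0.035,0,0,0,0, 0,0,-0.04,0,0,0,0, 0,0,-0.04,0,0,0,0, 0,0,0,0,0,0,-1, 0,0,0,0,0,0,-1]'; python3 - <<'E'
from h import *
delta([.4665,-.1923,.15],np.radians(66.)-np.pi/2)
E
```

```text
time: 8.65
position: [0.5224, 0.264, 0.196]
tcp_rot: [0.563, 3.089, 0.008]
ft_force: [-0.0, -0.3, -0.7]
opening: 0.0654
gripper_force: 0.0
t 8.65 pos [0.5224 0.264  0.196 ] yawy 1.21 delta [-0.1088 -0.4469  0.0437] turn [ 0.0046 -0.0037  1.6289] op 0.0654 F [-0.  -0.3 -0.7] g 0.0
```

```bash
python3 -m jog '[-0.0084,-0.0344,0,0,0,0,-1,-0.0084,-0.0344,0,0,0,0,-1,-0.0084,-0.0344,0,0,0,0,-1,-0.0084,-0.0344,0,0,0,0,-1,-0.0084,-0.0344,0,0,0,0,-1,-0.0084,-0.0344,0,0,0,0,-1,-0.0084,-0.0344,0,0,0,0,-1,-0.0084,-0.0344,0,0,0,0,-1,-0.0084,-0.0344,0,0,0,0,-1,-0.0084,-0.0344,0,0,0,0,-1,-0.0084,-0.0344,0,0,0,0,-1,-0.0084,-0.0344,0,0,0,0,-1,-0.0084,-0.0344,0,0,0,0,-1]'; python3 -m jog '[0,0,0,0,0,0.1163,-1,0,0,0,0,0,0.1163,-1,0,0,0,0,0,0.1163,-1,0,0,0,0,0,0.1163,-1,0,0,0,0,0,0.1163,-1,0,0,0,0,0,0.1163,-1,0,0,0,0,0,0.1163,-1,0,0,0,0,0,0.1163,-1,0,0,0,0,0,0.1163,-1,0,0,0,0,0,0.1163,-1,0,0,0,0,0,0.1163,-1,0,0,0,0,0,0.1163,-1,0,0,0,0,0,0.1163,-1,0,0,0,0,0,0.1163,-1,0,0,0,0,0,0,-1,0,0,0,0,0,0,-1,0,0,0,0,0,0,-1]' ; python3 - <<'E'
from h import *
np.set_printoptions(precision=4,suppress=True)
delta([.4665,-.1923,.15],np.radians(66.)-np.pi/2)
s=capture('scene');t=capture('top')
p=get_obs()['position'];print(proj(s,p),proj(t,p))
im=np.zeros((400,800,3),np.uint8)
im[:,:400]=cv2.resize(s['frame'][210:310,260:360],(400,400),interpolation=cv2.INTER_CUBIC)
im[:,400:]=cv2.resize(t['frame'][160:220,170:270],(400,240),interpolation=cv2.INTER_CUBIC) if 0 else 0
im[:300,400:]=cv2.resize(t['frame'][160:235,160:260],(400,300),interpolation=cv2.INTER_CUBIC)
cv2.imwrite('pics/p1.png',im[:,:,::-1])
def cen(m,box):
    k=np.zeros(m.shape,bool);k[box[1]:box[3],box[0]:box[2]]=1;v,u=np.nonzero(m&k);return np.array([u.mean(),v.mean()]) if len(u) else 0
for q in ['stub','vise_lever','vise_jaw']:
  for n,c in(('t',t),('s',s)): print(q,n,[(np.round(r['extent'],1).tolist(),round(r['score'],2)) for r in silhouettes(c,q)[:2]])
E
```

```text
time: 9.73
position: [0.4651, -0.1947, 0.1917]
tcp_rot: [-0.562, -3.088, -0.005]
ft_force: [0.6, 0.3, 0.3]
opening: 0.0854
gripper_force: 0.0
time: 11.15
position: [0.4659, -0.1928, 0.1922]
tcp_rot: [-2.627, -1.716, -0.001]
ft_force: [-0.0, 0.6, 0.4]
opening: 0.0855
gripper_force: 0.0
t 11.15 pos [ 0.4659 -0.1928  0.1922] yawy -0.413 delta [0.0006 0.0004 0.0422] turn [-0.0028 -0.0024  0.0054] op 0.0855 F [-0.   0.6  0.4] g 0.0
[[304.5004 212.2246]] [[355.1772 225.6382]]
stub t [([229.0, 190.9, 11.8, 14.7], 0.64), ([194.4, 204.9, 11.0, 27.8], 0.53)]
stub s [([262.6, 172.6, 6.9, 14.4], 0.49)]
vise_lever t [([194.3, 204.5, 10.5, 29.0], 0.43)]
vise_lever s [([235.8, 169.3, 32.2, 20.3], 0.72)]
vise_jaw t [([215.7, 192.1, 16.8, 20.2], 0.49)]
vise_jaw s [([252.3, 184.8, 12.6, 11.7], 0.48)]
```

View pics/p1.png

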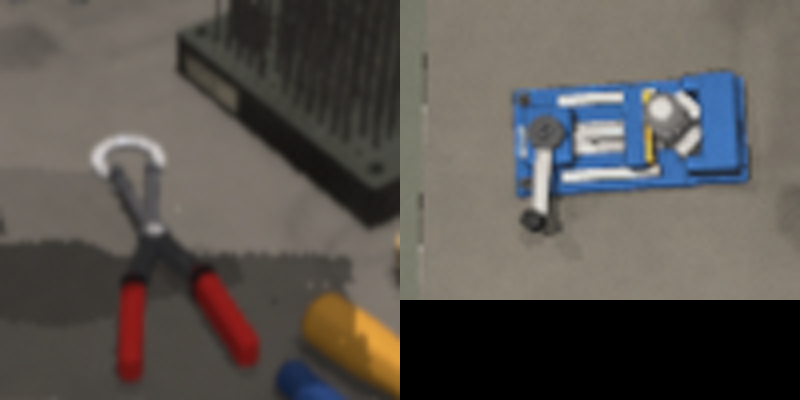

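Top crop: lever now points at the robot (535,220) and the stub (665,115) is clamped against the V. The pliers are undisturbed. The screwdriver handle is close to one finger, so I'll open to only 70 mm and grip 6 mm further forward.

```bash
python3 -m jog '[0.0065,0.0005,0,-0.003,-0.002,0.005,-0.64, 0,0,0.024,0,0,0,-0.64, 0,0,0.024,0,0,0,-0.64, 0,0,0.024,0,0,0,-0.64, 0,0,0.024,0,0,0,-0.64, 0,0,0.024,0,0,0,-0.64, 0,0,0.024,0,0,0,-0.64, 0,0,0,0,0,0,-0.64, 0,0,0,0,0,0,-0.64]'; python3 -c "
from h import *
delta([.469,-.187,.004],-.4189)"
```

```text
time: 12.3
position: [0.4692, -0.1866, 0.0485]
tcp_rot: [-2.637, -1.706, -0.0]
ft_force: [0.6, 0.8, 1.2]
opening: 0.0699
gripper_force: 0.0
t 12.3 pos [ 0.4692 -0.1866  0.0485] yawy -0.422 delta [-0.0005  0.      0.0445] turn [-0.0007 -0.0007 -0.0034] op 0.0699 F [0.6 0.8 1.2] g 0.0
```

```bash
python3 -m jog '[0,0,0.015,0,0,0,-0.64, 0,0,0.015,0,0,0,-0.64, 0,0,0.0145,0,0,0,-0.64, 0,0,0,0,0,0,-0.64, 0,0,0,0,0,0,-0.64]'; python3 -m jog '[0,0,0,0,0,0,-0.4, 0,0,0,0,0,0,-0.2, 0,0,0,0,0,0,0, 0,0,0,0,0,0,0.3, 0,0,0,0,0,0,1, 0,0,0,0,0,0,1, 0,0,0,0,0,0,1, 0,0,0,0,0,0,1]'; python3 - <<'E'
from h import *
delta([.469,-.187,.004],-.4189)
s=capture('scene');t=capture('top'); save(s,'x.png')
for n,c in(('s',s),('t',t)):
  h=cv2.cvtColor(c['frame'],cv2.COLOR_RGB2HSV); b=(275,230,315,262) if n=='s' else (290,200,322,230)
  m=np.zeros(h.shape[:2],bool);m[b[1]:b[3],b[0]:b[2]]=1; m&=(h[...,2]>150)&(h[...,1]<60); v,u=np.nonzero(m); print(n,len(u),u.min(),u.max(),v.min(),v.max(),u.mean(),v.mean())
E
```

```text
time: 12.72
position: [0.4699, -0.1869, 0.0053]
tcp_rot: [2.637, 1.706, 0.002]
ft_force: [0.3, -0.6, 1.4]
opening: 0.0699
gripper_force: 0.0
time: 13.38
position: [0.4705, -0.1874, 0.0063]
tcp_rot: [2.635, 1.705, 0.005]
ft_force: [-1.5, 0.7, 26.4]
opening: 0.0281
gripper_force: 58.2
t 13.38 pos [ 0.4705 -0.1874  0.0063] yawy -0.422 delta [-0.0002 -0.0015  0.0023] turn [ 0.0041 -0.0008 -0.0034] op 0.0281 F [-1.5  0.7 26.4] g 58.17121088504791Traceback (most recent call last):
  File "<stdin>", line 6, in <module>
    return umr_minimum(a, axis, None, out, keepdims, initial, where)
ValueError: zero-size array to reduction operation minimum which has no identity
```

```bash
python3 -m jog '[0,0,-0.005,0,0,0,1, 0,0,-0.015,0,0,0,1, 0,0,-0.02,0,0,0,1, 0,0,-0.02,0,0,0,1, 0,0,-0.025,0,0,0,1, 0,0,-0.025,0,0,0,1, 0,0,-0.02,0,0,0,1, 0,0,0,0,0,0,1, 0,0,0,0,0,0,1, 0,0,0,0,0,0,1]'; python3 - <<'E'
from h import *
np.set_printoptions(precision=4,suppress=True)
delta([.469,-.187,.13],-.4189)
o=get_obs(); x=R.from_rotvec(o['tcp_rot']).apply([1,0,0]); rc=o['position']+.118*x+[0,0,-.006+.002]
s=capture('scene');t=capture('top')
for n,c in(('s',s),('t',t)):
  e=proj(c,rc)[0]; h=cv2.cvtColor(c['frame'],cv2.COLOR_RGB2HSV); a,b=int(e[0])-14,int(e[1])-14
  m=np.zeros(h.shape[:2],bool);m[b:b+29,a:a+29]=1; m&=(h[...,2]>130)&(h[...,1]<50); v,u=np.nonzero(m); print(n,'exp',e,len(u), (u.min(),u.max(),v.min(),v.max(),u.mean(),v.mean()) if len(u) else '')
  for vv in range(b,b+29): print(''.join('#' if k else '.' for k in m[vv,a:a+29]))
E
```

```text
time: 14.32
position: [0.4692, -0.1867, 0.134]
tcp_rot: [2.637, 1.707, 0.002]
ft_force: [1.1, 0.2, -2.5]
opening: 0.0272
gripper_force: 60.5
t 14.32 pos [ 0.4692 -0.1867  0.134 ] yawy -0.422 delta [-0.0003 -0.0001  0.004 ] turn [ 0.0007 -0.0009 -0.0032] op 0.0272 F [ 1.1  0.2 -2.5] g 60.52931070327759
s exp [292.2065 204.9857] 22 (np.int64(280), np.int64(286), np.int64(198), np.int64(202), np.float64(282.77272727272725), np.float64(199.72727272727272))
.............................
.............................
.............................
.............................
.............................
.............................
.............................
.............................
.....####....................
...######....................
..######.....................
..####.......................
..##.........................
.............................
.............................
.............................
.............................
.............................
.............................
.............................
.............................
.............
[... 550 characters left out ...]
.##...####
####....###########...#...###
###.###############...#......
###################...####.##
##############.####.....#....
##########......###......####
#########.................###
#########...........#......##
#########.####.......#.......
########.#######......#......
....####.######........#.....
..######..####..........#....
########..###................
########...#.................
####.####....................
###...#####..................
.##...#####..................
.###...####..................
####.....##..................
#####........................
.####........................
#######......................
#######......................
#####........................
```

```bash
python3 - <<'E'
from h import *
np.set_printoptions(precision=4,suppress=True)
s=capture('scene');t=capture('top')
for n,c,b in(('t',t,(217,178,240,200)),('s',s,(254,156,276,190))):
  g=c['frame'].max(2); print(n)
  for vv in range(b[1],b[3]): print(vv,' '.join('%3d'%k for k in g[vv,b[0]:b[2]]))
O=np.array([.594,.168,0])
for P in ([.594,.168,.102],[.594,.168,.012],[.594,.168,.08]): print(proj(t,P),proj(s,P))
E
```

```text
t
178 132 133 131 132 132 133 132 133 129 128 129 128 131 122  99 104 113 124 144 148 150 156 157
179 134 134 133 132 130 132 128 129 129 124 109 114 107 125 158 154 155 157 166 173 176 176 176
180 116 121 135 143 135 146 167 160 161 162 161 165 150 146 183 178 178 171 167 176 175 177 176
181 132 142 150 159 165 170 181 177 179 177 178 181 162 155 195 188 185 178 167 176 176 176 177
182 166 173 175 166 167 183 180 144 166 168 176 177 177 161 132 126 124 142 175 178 178 179 178
183 174 178 178 157 207 183 140 115 129 133 138 167 200 186 123  60  60 117 173 180 182 181 179
184 172 174 174 151 208 158 137 165 179 159 118 135 183 217 200 157  83 120 168 181 181 181 183
185 172 175 176 151 164 156 189 212 218 205 164 124 152 201 220 208 165 136 162 179 180 181 183
186 174 175 179 155 124 172 218 221 221 219 195 134 126 150 191 220 209 173 152 178 179 180 180
187 170 175 178 161 120 174 220 222 221 221 201 142 118 114 135 192 219 188 159 178 178 178 181
188 175 175 178 160 120 155 206 221 222 213 178 133 120 104  89 158 221 191 150 183 180 180 179
189 173 174 177 162 122 135 161 187 195 18
[... 3573 characters left out ...]
82 167 154 154 158
184 110 107 104 108 125 139 145 143 142 141 138 137 128 123 130 147 169 174 167 162 164 165
185 107 101  98 110 146 169 178 180 181 177 168 171 160 155 160 163 166 167 165 164 165 165
186 102 102 124 130 159 168 167 169 178 181 167 168 167 166 167 166 166 165 165 164 166 165
187  96 119 154 158 162 157 149 147 158 170 167 165 166 167 165 164 164 166 165 164 163 160
188  93 104 137 152 159 161 163 160 162 166 166 166 165 160 150 148 153 159 160 157 149 137
189  96  76 101 124 144 157 164 166 166 166 166 163 153 136 112 104 118 133 137 130 114  92
[[224.9955 187.0795]] [[262.191  162.8209]]
[[228.524 192.884]] [[263.6166 193.305 ]]
[[225.9012 188.5694]] [[262.5505 170.5077]]
```

```bash
python3 -m jog '[0.0257,-0.0031,0,0,0,0,1,0.0257,-0.0031,0,0,0,0,1,0.0257,-0.0031,0,0,0,0,1,0.0257,-0.0031,0,0,0,0,1,0.0257,-0.0031,0,0,0,0,1,0.0257,-0.0031,0,0,0,0,1,0.0257,-0.0031,0,0,0,0,1,0.0257,-0.0031,0,0,0,0,1,0.0257,-0.0031,0,0,0,0,1,0.0257,-0.0031,0,0,0,0,1,0,0,0,0,0,0,1,0,0,0,0,0,0,1,0,0,0,0,0,0,1]'; python3 - <<'E'
from h import *
np.set_printoptions(precision=4,suppress=True)
delta([.5457,.0603,.134],-.422)
s=capture('scene');t=capture('top')
o=get_obs(); x=R.from_rotvec(o['tcp_rot']).apply([1,0,0]); rc=o['position']+.118*x+[0,0,-.004]
print(rc,proj(t,rc),proj(s,rc))
im=np.zeros((400,800,3),np.uint8)
im[:,:400]=cv2.resize(s['frame'][130:190,232:292],(400,400),interpolation=cv2.INTER_CUBIC)
im[:,400:]=cv2.resize(t['frame'][160:220,200:260],(400,400),interpolation=cv2.INTER_CUBIC)
cv2.imwrite('pics/f1.png',im[:,:,::-1])
E
```

```text
time: 15.6
position: [0.5461, 0.0596, 0.1339]
tcp_rot: [2.638, 1.706, 0.0]
ft_force: [0.4, 0.3, -1.3]
opening: 0.0273
gripper_force: 60.6
t 15.6 pos [0.5461 0.0596 0.1339] yawy -0.423 delta [ 0.0005 -0.0006 -0.0001] turn [ 0.0003  0.0001 -0.0006] op 0.0273 F [ 0.4  0.3 -1.3] g 60.556122064590454
[0.5947 0.1668 0.1302] [[224.226  184.8624]] [[262.2059 152.8553]]
```

View pics/f1.png

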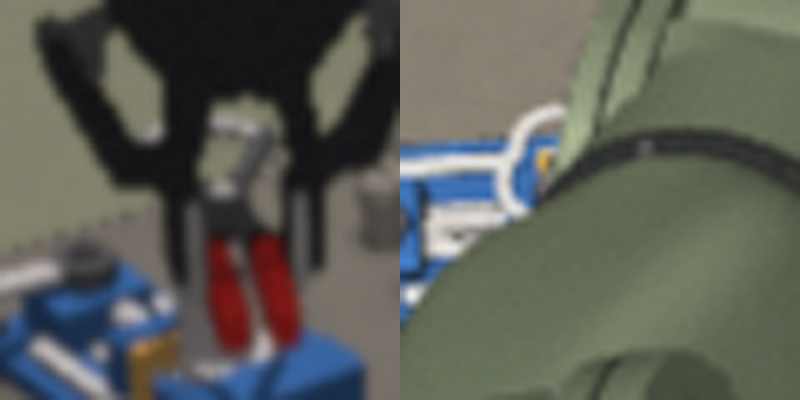

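Scene crop: squeezed red handles and ring around (207,150), over the stub. Top crop: ring arc from (502,160) to (555,108), mostly hidden by the forearm. I'll refine the ring centre numerically.

```bash
python3 - <<'E'
from h import *
s=capture('scene');t=capture('top')
for n,c,b in(('t',t,(212,172,228,196)),('s',s,(250,142,278,168))):
  print(n,list(range(b[0],b[2])))
  for vv in range(b[1],b[3]): print(vv,' '.join('%3d%s'%(k.max(),'*' if int(k.max())-int(k.min())<30 and k.max()>150 else ' ') for k in c['frame'][vv,b[0]:b[2]]))
E
```

```text
t [212, 213, 214, 215, 216, 217, 218, 219, 220, 221, 222, 223, 224, 225, 226, 227]
172 138  137  139  138  137  136  137  136  135  136  137  135  136  138  153* 151 
173 138  139  139  139  136  136  137  134  134  132  135  136  129  133  156* 155 
174 136  139  136  137  137  136  134  136  135  135  135  135  130  135  157  158 
175 135  136  136  137  137  135  136  135  136  149  170* 168* 154* 142  164  160 
176 136  136  136  137  136  136  142  159* 183* 206* 216* 214* 193* 159  168  164 
177 136  135  137  136  136  143  174* 211* 220* 220* 198* 184* 174* 166  169  169 
178 136  136  138  138  141  176* 218* 214* 177* 159* 154* 141  147  171  174  174 
179 136  136  137  139  158* 206* 220* 184* 132  129  134  129  145  180  178  177 
180 119  119  115  106  160* 222* 204* 157  146  138  151  156  148  184  181  167 
181 161  166  164  160  188* 220* 176* 144  167  170  177  168  161* 180  175  144 
182 165  160  152  179  214* 217* 177* 178  171  172* 178* 164* 168  178  163  111 
183 194* 195* 196* 205* 219* 202* 154  169  149  199  155  148  171  167  129   74 
184 225* 
[... 4184 characters left out ...]
 116  116  108   77   39   27   43   74   80   62   42   40   39   38   39   41   41   46   71   96   95   58   47   78   82 
164 115  115  116  116  116  108   78   41   25   41   71   79   61   42   36   35   36   38   40   36   36   50   65   67   45   46   77   83 
165 116  116  116  117  116  108   78   40   26   38   67   78   63   47   45   42   45   51   42   35   48   67   71   65   43   45   77   82 
166 117  116  117  117  117  109   79   42   26   36   64   78   69   64   72   71   71   77   59   47   73   94   99   89   59   44   71   81 
167 113  116  117  118  117  111   86   48   25   36   64   78   73   74   94   96   95   97   79   65   89  103  106   98   70   48   69   81
```

Ring and stub agree to a few mm in both views. The last few mm I'll settle by gentle force-guided centring on the full-diameter land. Lowering in stages.

```bash
python3 -m jog '[0.0005,0,0.008,0,0,0,1, 0,0,0.008,0,0,0,1, 0,0,0.008,0,0,0,1, 0,0,0.004,0,0,0,1, 0,0,0.003,0,0,0,1, 0,0,0,0,0,0,1, 0,0,0,0,0,0,1]'|sed -n '2p;4p'; python3 -m jog '[0,0,0.002,0,0,0,1, 0,0,0.002,0,0,0,1, 0,0,0,0,0,0,1, 0,0,0,0,0,0,1]'|sed -n '2p;4p';
```

```text
position: [0.5466, 0.0606, 0.1032]
ft_force: [0.3, 0.3, -2.4]
position: [0.5466, 0.0607, 0.0992]
ft_force: [-0.0, -0.7, -2.1]
```

```bash
python3 -m jog '[0,0,0.002,0,0,0,1, 0,0,0.002,0,0,0,1, 0,0,0,0,0,0,1, 0,0,0,0,0,0,1]'|sed -n '2p;4p';python3 -m jog '[0,0,0.002,0,0,0,1, 0,0,0.002,0,0,0,1, 0,0,0,0,0,0,1, 0,0,0,0,0,0,1]'|sed -n '2p;4p';
```

```text
position: [0.5466, 0.0606, 0.0951]
ft_force: [-0.3, -0.3, -1.8]
position: [0.5466, 0.0606, 0.0911]
ft_force: [-0.2, 0.1, -1.8]
```

Ring is on the land, no contact. Probing along tool +x, then −x, in 1 mm steps.

```bash
for i in 1 2; do python3 -m jog '[0.001,0,0,0,0,0,1, 0,0,0,0,0,0,1, 0,0,0,0,0,0,1]'|sed -n '2p;4p'; done; python3 -m jog '[0.001,0,0,0,0,0,1, 0,0,0,0,0,0,1, 0,0,0,0,0,0,1]'|sed -n '2p;4p'
```

```text
position: [0.5471, 0.0617, 0.0913]
ft_force: [-0.5, -0.0, -1.6]
position: [0.5475, 0.0625, 0.0913]
ft_force: [-0.2, -0.8, -2.8]
position: [0.5479, 0.0634, 0.0912]
ft_force: [-0.2, -0.9, -2.6]
```

```bash
python3 -m jog '[0.001,0,0,0,0,0,1, 0,0,0,0,0,0,1, 0,0,0,0,0,0,1]'|sed -n '2p;4p'; python3 -m jog '[0.001,0,0,0,0,0,1, 0,0,0,0,0,0,1, 0,0,0,0,0,0,1]'|sed -n '2p;4p'
```

```text
position: [0.5483, 0.0644, 0.0913]
ft_force: [0.2, 0.3, -2.1]
position: [0.5487, 0.0653, 0.0912]
ft_force: [-0.3, 0.7, -3.0]
```

```bash
python3 -m jog '[0.001,0,0,0,0,0,1, 0,0,0,0,0,0,1, 0,0,0,0,0,0,1]'|sed -n '2p;4p'
```

```text
position: [0.5491, 0.0662, 0.0912]
ft_force: [0.3, -0.9, -2.4]
```

```bash
for i in 1 2; do python3 -m jog '[0.001,0,0,0,0,0,1, 0,0,0,0,0,0,1, 0,0,0,0,0,0,1]'|sed -n '2p;4p'; done
```

```text
position: [0.5495, 0.0671, 0.0912]
ft_force: [-0.3, -0.3, -2.6]
position: [0.5499, 0.068, 0.0913]
ft_force: [-0.3, 0.4, -3.1]
```

```bash
python3 -m jog '[-0.004,0,0,0,0,0,1, -0.004,0,0,0,0,0,1, 0,0,0,0,0,0,1, 0,0,0,0,0,0,1]'|sed -n '2p;4p'; for i in 1 2 3; do python3 -m jog '[-0.001,0,0,0,0,0,1, 0,0,0,0,0,0,1, 0,0,0,0,0,0,1]'|sed -n '2p;4p'; done
```

```text
position: [0.5466, 0.0603, 0.0913]
ft_force: [0.7, 1.1, -1.4]
position: [0.5462, 0.0598, 0.0912]
ft_force: [-1.1, -0.9, -1.7]
position: [0.5458, 0.0588, 0.0912]
ft_force: [-0.8, 0.8, -2.2]
position: [0.5454, 0.0579, 0.0913]
ft_force: [-0.4, -0.3, -2.5]
```

```bash
for i in 1 2; do python3 -m jog '[-0.001,0,0,0,0,0,1, 0,0,0,0,0,0,1, 0,0,0,0,0,0,1]'|sed -n '2p;4p'; done
```

```text
position: [0.545, 0.0569, 0.0912]
ft_force: [0.1, 0.9, -1.7]
position: [0.5447, 0.0563, 0.0913]
ft_force: [1.0, 2.6, -1.8]
```

```bash
for i in 1 2; do python3 -m jog '[-0.001,0,0,0,0,0,1, 0,0,0,0,0,0,1, 0,0,0,0,0,0,1]'|sed -n '2p;4p'; done
```

```text
position: [0.5443, 0.0557, 0.0913]
ft_force: [2.1, 4.8, -2.3]
position: [0.5441, 0.0552, 0.0913]
ft_force: [2.5, 7.8, -3.4]
```

Front contact begins about 4.3 mm behind the start pose. Going to 3.5 mm off it, then probing sideways.

```bash
python3 -m jog '[0.006,0.001,0,0,0,0,1, 0,0,0,0,0,0,1, 0,0,0,0,0,0,1, 0,0,0,0,0,0,1]'|sed -n '2p;4p'; for i in 1 2; do python3 -m jog '[0,0.001,0,0,0,0,1, 0,0,0,0,0,0,1, 0,0,0,0,0,0,1]'|sed -n '2p;4p'; done
```

```text
position: [0.547, 0.059, 0.0912]
ft_force: [0.3, -1.0, -1.4]
position: [0.548, 0.0587, 0.0912]
ft_force: [0.2, 0.0, -2.2]
position: [0.549, 0.0585, 0.0912]
ft_force: [-0.1, -0.6, -1.9]
```

```bash
for i in 1 2; do python3 -m jog '[0,0.001,0,0,0,0,1, 0,0,0,0,0,0,1, 0,0,0,0,0,0,1]'|sed -n '2p;4p'; done
```

```text
position: [0.5499, 0.0581, 0.0912]
ft_force: [0.1, 0.6, -1.6]
position: [0.5507, 0.0577, 0.0912]
ft_force: [-0.9, 0.2, -1.9]
```

```bash
for i in 1 2; do python3 -m jog '[0,0.001,0,0,0,0,1, 0,0,0,0,0,0,1, 0,0,0,0,0,0,1]'|sed -n '2p;4p'; done
```

```text
position: [0.5515, 0.0575, 0.0912]
ft_force: [-1.6, 1.7, -1.6]
position: [0.5524, 0.0571, 0.0912]
ft_force: [-3.8, 2.4, -2.0]
```

```bash
python3 -m jog '[0,-0.004,0,0,0,0,1, 0,-0.004,0,0,0,0,1, 0,0,0,0,0,0,1, 0,0,0,0,0,0,1]'|sed -n '2p;4p'; for i in 1 2; do python3 -m jog '[0,-0.001,0,0,0,0,1, 0,0,0,0,0,0,1, 0,0,0,0,0,0,1]'|sed -n '2p;4p'; done
```

```text
position: [0.5454, 0.0601, 0.0914]
ft_force: [0.0, -0.1, -2.2]
position: [0.5445, 0.0605, 0.0913]
ft_force: [0.1, -0.0, -2.0]
position: [0.5436, 0.0609, 0.0913]
ft_force: [1.5, -0.3, -1.7]
```

```bash
for i in 1 2; do python3 -m jog '[0,-0.001,0,0,0,0,1, 0,0,0,0,0,0,1, 0,0,0,0,0,0,1]'|sed -n '2p;4p'; done
```

```text
position: [0.5428, 0.0613, 0.0913]
ft_force: [2.3, -0.0, -2.5]
position: [0.5419, 0.0617, 0.0913]
ft_force: [5.4, -1.6, -2.9]
```

Lateral contacts are symmetric about +1 mm. I'll centre, lower 7 mm to groove height, then check the height by moving back 6 mm: inside the groove there should be no contact where the land gave about 5 N.

```bash
python3 -m jog '[0.0005,0.003,0,0,0,0,1, 0,0.003,0,0,0,0,1, 0,0,0,0,0,0,1, 0,0,0.002,0,0,0,1, 0,0,0.002,0,0,0,1, 0,0,0.003,0,0,0,1, 0,0,0,0,0,0,1, 0,0,0,0,0,0,1]'|sed -n '2p;4p'; python3 -m jog '[-0.003,0,0,0,0,0,1, -0.0015,0,0,0,0,0,1, 0,0,0,0,0,0,1, 0,0,0,0,0,0,1]'|sed -n '2p;4p'; python3 -m jog '[-0.0015,0,0,0,0,0,1, 0,0,0,0,0,0,1, 0,0,0,0,0,0,1]'|sed -n '2p;4p'
```

```text
position: [0.5471, 0.0598, 0.084]
ft_force: [-1.1, -1.2, -1.7]
position: [0.5455, 0.0555, 0.0843]
ft_force: [-0.1, -0.9, -3.5]
position: [0.5449, 0.0543, 0.0843]
ft_force: [-0.2, -0.5, -1.5]
```

No contact 6 mm back, so the ring is inside the groove's height band (±2 mm). Back to centre and checking.

```bash
python3 -m jog '[0.003,0,0,0,0,0,1, 0.003,0,0,0,0,0,1, 0,0,0,0,0,0,1, 0,0,0,0,0,0,1, 0,0,0,0,0,0,1, 0,0,0,0,0,0,1]'; python3 -c "
from h import *
delta([.5468,.0600,.0843],-.422); finish_job(); print('done')"
```

```text
time: 26.38
position: [0.5473, 0.0597, 0.0842]
tcp_rot: [2.637, 1.706, 0.002]
ft_force: [-0.6, 0.3, -2.5]
opening: 0.0273
gripper_force: 60.5
t 26.38 pos [0.5473 0.0597 0.0842] yawy -0.422 delta [ 0.0001 -0.0006 -0.0001] turn [ 0.0008 -0.0006 -0.0002] op 0.0273 F [-0.6  0.3 -2.5] g 60.52823781967163
the job is handed in; nothing more can be done
done
```

I handed the job in at 26.4 s: the lever is at its stop with the stub clamped, and the squeezed ring is centred round the groove at groove height with no contact felt; the verdict was not shown to me.

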